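# Show a two-sided printing block to the archive camera

### The arm

A 6-joint arm with a two-finger parallel gripper is mounted at the origin on the work surface. World frame = base frame: x ahead of the robot, y to its left, z up, the work surface at z = 0. Lengths are in mm, angles in rad, forces in N, time in s.
With the tool pointing down it reaches from about 300 to 775 mm from the base axis. Payload 14.6 kg.
Tool frame: the origin (TCP) lies midway between the tips of the shut fingers; the grasp point (between the pads) lies 19 mm behind it; z points along the fingers, y is the direction in which the jaws open and shut (so a half turn about z gives the same grasp; the last joint's range is limited). The gripper opens to 94 mm and grips with 3 to 60 N. Pads are 16 mm wide; open, the fingers measure 119 mm over their backs; the gripper's body (75 mm by 177 mm) begins 78 mm behind the grasp point.
Start: joints at [-1.2, 0.3, 1.521, -0, 1.321, -0.067], TCP at [233.163, -498.121, 205.446] pointing down, gripper open.
Joint ranges: [-3.03, 3.03], [-0.79, 2.21], [0.23, 2.52], [-1.04, 4.18], [0, 3.07], [-2.55, 2.55]. Speed limits (rad/s): [2.22, 2.22, 2.57, 3.14, 3.14, 3.14].

### API

Orientations are given as [roll, pitch, yaw] about the fixed x, y, z axes, in that order (R = Rz(yaw) Ry(pitch) Rx(roll)).
In Python, from cell import manip, camera gives the robot as it stands. The module is installed in compiled form; this text tells all that it offers.
- The arm moves only by the tool jog_arm, never from a script. Its argument "commands" is a list of rows, each a list of 7 numbers: the shift along the world's x, y, z in units of 1 m (1.0 is 1 m), then the turn, a rotation vector about the world's x, y, z in units of 120 degrees (1.0 is 120 degrees), then the opening, from 0 (shut) to 1 (fully open). In form: [[x, y, z, ax, ay, az, grip], ...]. A call has exactly 10 rows; each row is the pose to reach, as a shift and turn from the pose commanded when the call began; what a row does not reach only later rows make up. A row lasts 1/8 s, in which the tool goes at most 62.5 mm and 10.7 degrees, less where a joint would pass 70% of its speed; a pose out of reach is approached as far as the arm can. A call with a number of a shift or a turn outside -1 to 1 is refused whole. A call with a gripper value outside its range is refused whole. The fingers move at their own pace and stop on an object; "grip_force" is the grip in N (left out, the last holds). Time passes only in rows, so rows that repeat a pose let the fingers close, or fill a call up. It gives the time, the measured TCP pose, the force and the opening at its end, in the units of the state.
- manip.read_state(): the state, without advancing time (a new reading comes with each control period).
- camera(name): name is "side" or "top"; returns a dict with "pixels" (420x560x3 uint8, blue, green, red), "vertical_fov" (degrees; the focal length in pixels is half the picture's height over the tangent of half this angle, whatever the lens; pixels are square), "cx", "cy" (the principal point, pixels), "rvec" (rotation vector, rad) and "tvec" (3), from world to camera coordinates, as OpenCV has them. Camera axes: x right, y down, z forward; pixel columns grow to the right and rows downward; lengths in mm; the calibration is good to about 2 mm. A picture is of the moment at which its call begins. There is no depth.
- manip.sign_off(): hands the job in, once; it reports no verdict.
The state is a dict: "clock": time; "joints": joint angles; "qd": joint speeds; "effort": joint torques, N m; "eef_pos": TCP position; "eef_rot": TCP orientation; "wrist_force": force on the tool from outside, world axes, zero at the start; "moment": the same for the moment, N m; "finger_gap": finger opening in mm.
Only numpy, scipy, OpenCV 4.12 (cv2) and the standard library are available. Lean on these libraries where they do the work, as an engineer would, in place of code of your own. Each camera call takes 0.05 s, during which the arm holds its last target.

### The job

Photograph the red-marked printing block for the workshop's archive: lift it from the ochre-ended rack by the plain margin at its top, fingers off the carving, and hold it upright over the cross, its centre at lens height and square to the lens, first showing the lens its black carved face, then its red edge, then its blue carved face, still for a good second each. Then stand it fully down in a free slot of the green-ended rack without dropping it, red edge facing away from the robot like the block already there, and let go. Do not bump the camera stand, and leave the other blocks and everything else on the table where they are.

Things in the scene. Friction and masses are not known exactly. Their poses are not given: they have to be found in the camera images.
- block_red_center (a point): Centre (half-way up, 80 mm above the underside) of the block to photograph: a loose pear-wood board standing on edge in one slot of the ochre-ended rack, 120 mm wide (its x), 26 mm thick (its y), 160 mm high (its z, up), 0.25 to 0.42 kg. +x points to the narrow edge painted red, +y to the front face carved on black, -y to the back face carved on blue. No other block has red paint.
- red_front (a point): Centre of the black carved front face of the red-marked block, 13 mm from the block's centre along its +y.
- red_mark (a point): Centre of the red-painted narrow edge of that block, 60 mm from the block's centre along its +x.
- focus (a point): Where the block's centre must be held: on the lens axis, 145 mm above the table, straight above the white cross on the grey board of the camera stand. +x points to the lens, z up. A side is shown to the lens when its outward normal points along this +x.
- lens (a point): Centre of the front glass of the camera's lens, 178 mm from the focus point along its +x.
- waiting: Ochre-ended wooden rack, fixed, 110 mm (x) by 252 mm (y), origin at the centre of its underside. Three slots at y = -75, 0, +75 mm each hold a block on edge, width along the rack's x, painted edge to its +x side. Blocks stand on the 14 mm base between dowels that reach 75 mm above the table (slot 34 mm wide); 49 mm of space between neighbouring blocks. Ends 50 mm high.
- recorded: Green-ended wooden rack, fixed, same make and size as the ochre one; its middle slot holds the green-marked block, the two outer slots are free and either will do. Its far side (away from the robot), to which painted edges face, is +x.
- recorded_slot_a (a point): Centre of the free slot at y = +75 mm of the green-ended rack, on the upper face of its base, 14 mm above the table; axes as the rack's. A block standing fully down has its centre 80 mm above this point.
- recorded_slot_c (a point): The same for the other free slot, at y = -75 mm.
- block_yellow_center (a point): Centre of the loose block with the ochre edge, same size, in the ochre-ended rack: leave it standing.
- block_violet_center (a point): Centre of the loose block with the violet edge, same size, in the ochre-ended rack: leave it standing.
- block_green_center (a point): Centre of the loose block with the green edge, same size, in the middle slot of the green-ended rack: leave it standing.
- station: The fixed camera stand; origin on the table below the focus point, axes as the focus point's. Its board (12 mm thick) reaches 80 mm to -x, 330 mm to +x and 70 mm to either side. Camera, column (262 mm high) and two lamp panels (200 mm high, out to 180 mm from the axis) all stand between 178 and 330 mm along +x. Do not bump it.
- block_red: The same block, origin at the centre of its underside, same axes. The carving covers the lower 106 mm of both faces; the top 54 mm is plain wood, the only part the fingers may touch. The red paint also runs 18 mm over the top end.
- mallet: Loose hammer, 240 mm long, lying between the robot and the stand, about 30 mm high.
- rubbing_pad: Loose dark wooden rubbing pad with a bow handle, 115 by 55 mm, 47 mm high, lying between the robot and a rack.

How it is judged:
By the outcome, as a careful person would: the job done as asked, in the order asked, and still so for the second after the job is handed in, with the robot touching nothing.
It also fails if it takes over 64 s, if anything falls off the work surface, if the arm or the gripper's body presses on something with over 40 N, if the wrist force passes 120 N, or if a joint passes its speed limit or range.

## Working session

There is one attempt and no reset: what is moved stays moved. The work goes in short steps, Python scripts to look and compute and a tool call to move; the robot and the scene stay as the last step left them, time stands still between calls to the robot, and variables do not carry over. Pictures are saved under pics/ and viewed, and the job is handed in when it is done.

Besides the shell and the picture viewer there is one more tool, called after "Request:" in YAML: its name, and indented under it one key for each argument. jog_arm: Moves the arm, as the interface text tells. Its arguments: {"type":"object","properties":{"commands":{"type":"array","items":{"type":"array","items":{"type":"number"}}},"grip_force":{"type":"number"}},"required":["commands"]}

```bash
mkdir -p pics
python3 - <<'E'
from cell import manip, camera
import cv2, pickle
print(manip.read_state())
for n in("side","top"):
    c=camera(n); pickle.dump(c,open(n+"0.pkl","wb")); cv2.imwrite(f"pics/{n}0.png",c["pixels"]); print(n,{k:v for k,v in c.items() if k!="pixels"})
E
```

```text
{'clock': 0.0, 'joints': array([-1.19961717e+00,  3.00434099e-01,  1.52157452e+00, -7.14979420e-06,
        1.32069039e+00, -6.65814301e-02]), 'qd': array([-0.001641  ,  0.00105635,  0.00043841,  0.00040416, -0.00026921,
       -0.00102528]), 'effort': array([ 5.19327496e-04, -5.31811953e+01, -3.52741134e+01,  7.08593940e-02,
        2.43858341e-02, -8.56647557e-05]), 'eef_pos': array([ 233.06310142, -497.89414887,  204.90940172]), 'eef_rot': array([-3.14048829e+00, -6.66980427e-05,  4.37762325e-01]), 'wrist_force': array([ 1.61117046e-01, -5.83060295e-04, -7.98924277e-01]), 'moment': array([-0.03679567, -0.02776786,  0.05789544]), 'finger_gap': 93.8055044481203}
side {'vertical_fov': 44.56980783505099, 'cx': 283.0270256048307, 'cy': 217.59282472368966, 'rvec': array([ 0.74777509, -2.50533114,  1.22313117]), 'tvec': array([ 458.05851331,  254.09559866, 1100.96860346])}
top {'vertical_fov': 51.66477227860046, 'cx': 276.494833737813, 'cy': 206.02145656669248, 'rvec': array([ 2.15689197, -2.12337039,  0.17017195]), 'tvec': array([  -2.5779124 ,  575.58145294, 1116.40867398])}
```

View pics/side0.png

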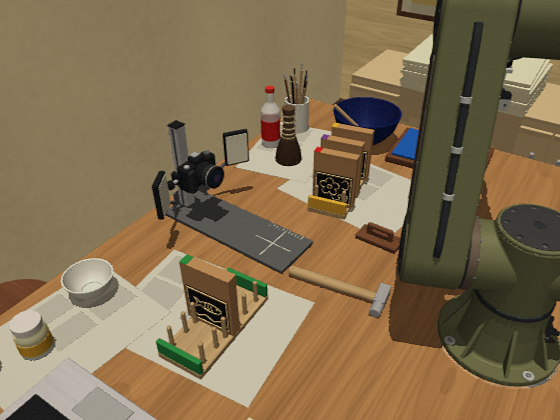

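View pics/top0.png

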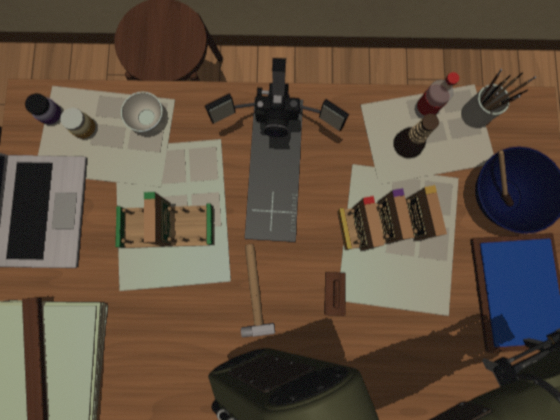

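Side view: red-marked block is the front one in the ochre rack (about 335,175). Top view: its red end is at (369,201), the cross at (272,211), and the green rack at (165,225). I'll zoom in next.

Run:
```python
import cv2,pickle
t=pickle.load(open("top0.pkl","rb"))["pixels"]; s=pickle.load(open("side0.pkl","rb"))["pixels"]
def z(im,x0,y0,x1,y1,k,n):
    c=cv2.resize(cv2.convertScaleAbs(im[y0:y1,x0:x1],alpha=1.5),None,fx=k,fy=k,interpolation=cv2.INTER_CUBIC); cv2.imwrite("pics/"+n,c)
z(t,330,170,460,260,6,"t_och.png"); z(t,105,180,225,260,6,"t_grn.png"); z(t,195,55,355,250,3,"t_st.png")
z(s,295,110,385,225,5,"s_och.png"); z(s,150,245,280,385,4,"s_grn.png"); z(s,150,110,320,275,3,"s_st.png")
```

```text
(no output)
```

View pics/t_och.png

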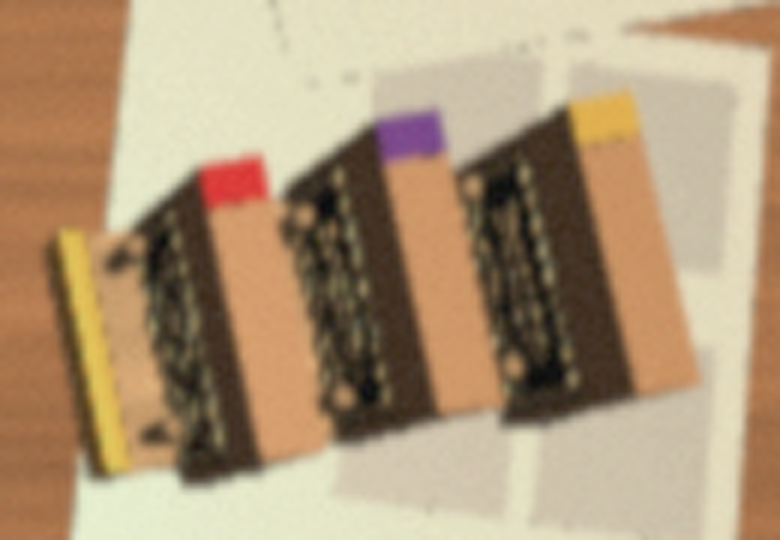

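View pics/t_grn.png

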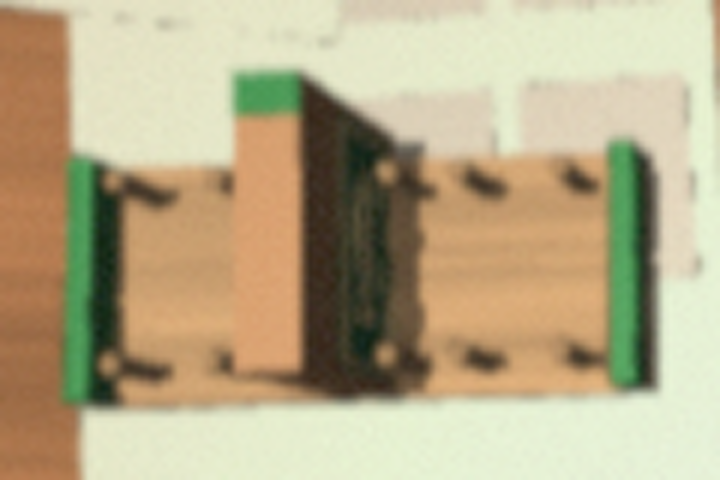

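View pics/t_st.png

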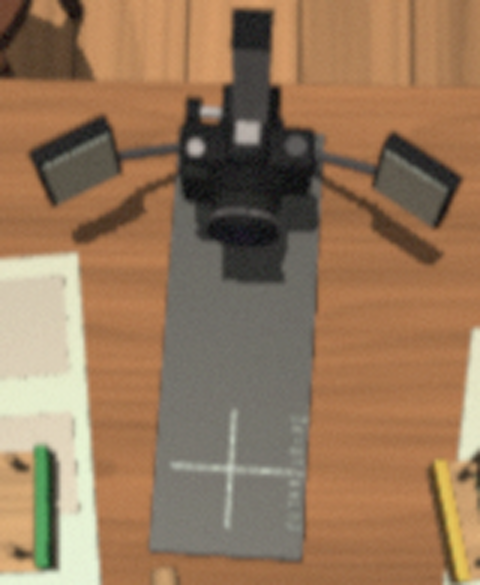

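View pics/s_och.png

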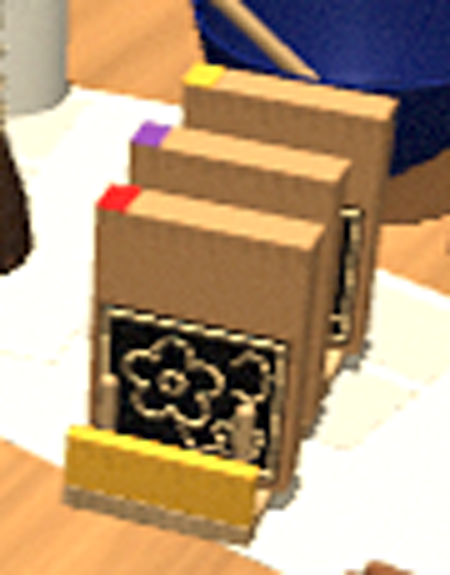

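View pics/s_grn.png

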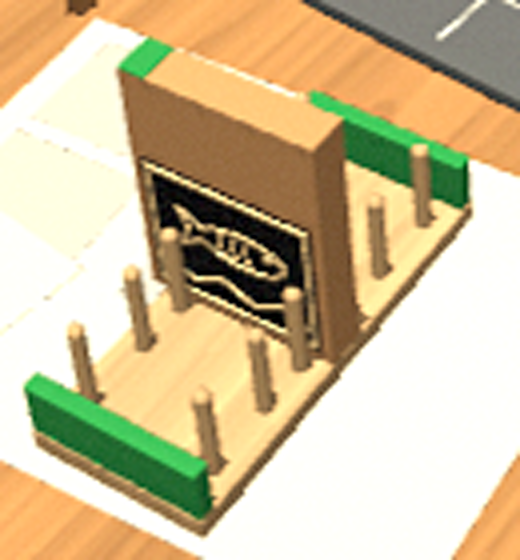

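View pics/s_st.png

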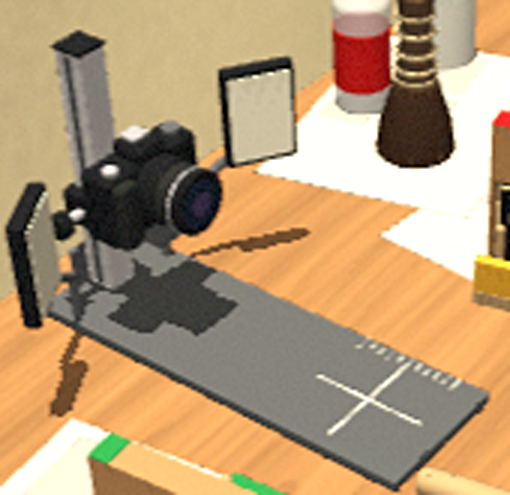

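```bash
cat > h.py <<'E'
import cv2,pickle,numpy as np
def load(n): return pickle.load(open(n+".pkl","rb"))
def K(c):
    h,w=c["pixels"].shape[:2]; f=h/2/np.tan(np.radians(c["vertical_fov"]/2)); return np.array([[f,0,c["cx"]],[0,f,c["cy"]],[0,0,1.]])
def ray(c,uv):
    R=cv2.Rodrigues(c["rvec"])[0]; o=-R.T@c["tvec"]; uv=np.atleast_2d(uv); d=np.c_[uv,np.ones(len(uv))]@np.linalg.inv(K(c)).T@R; return o,d
def onz(c,uv,z):
    o,d=ray(c,uv); return o+d*((z-o[2])/d[:,2])[:,None]
def proj(c,p): return cv2.projectPoints(np.atleast_2d(p).astype(float),c["rvec"],c["tvec"],K(c),None)[0][:,0]
E
python3 - <<'E'
from h import *
t=load("top0");s=load("side0")
np.set_printoptions(precision=1,suppress=True)
print("cams",ray(t,[0,0])[0],ray(s,[0,0])[0])
hsv=cv2.cvtColor(t["pixels"],cv2.COLOR_BGR2HSV)
def q(u,x0,y0,k): return (np.array(u,float)+.5)/k-.5+[x0,y0]
# top-face corners read from zooms: far-left, far-right, near-right, near-left
O=dict(red=[(200,165),(264,155),(328,448),(262,465)],vio=[(377,120),(440,110),(501,400),(439,416)],yel=[(570,105),(634,92),(701,382),(638,397)])
for n,c in O.items():
    p=onz(t,q(c,330,170,6),174); print(n,p[:,:2].tolist(),"c",p.mean(0),"yaw",np.degrees(np.arctan2(*(p[0]+p[1]-p[2]-p[3])[[1,0]])),"L,W",np.linalg.norm(p[0]-p[3]),np.linalg.norm(p[0]-p[1]))
p=onz(t,q([(235,72),(301,72),(303,375),(235,372)],105,180,6),174);print("grn",p.mean(0),"yaw",np.degrees(np.arctan2(*(p[0]+p[1]-p[2]-p[3])[[1,0]])),np.linalg.norm(p[0]-p[3]),np.linalg.norm(p[0]-p[1]))
# ends tops z=50: outer corners
for n,c,z in (("Lend",[(72,157),(95,160),(85,402),(62,403)],50),("Rend",[(610,142),(633,142),(637,385),(613,386)],50)):
    p=onz(t,q(c,105,180,6),z);print(n,p.mean(0),"yaw",np.degrees(np.arctan2(*(p[0]+p[1]-p[2]-p[3])[[1,0]])),p[:,:2].tolist())
p=onz(t,q([(58,232),(82,230),(130,470),(105,472)],330,170,6),50);print("och end",p.mean(0),"yaw",np.degrees(np.arctan2(*(p[0]+p[1]-p[2]-p[3])[[1,0]])))
# station: cross at z=12
p=onz(t,q([(235,409),(227,527),(171,464),(292,472),(231,468)],195,55,3),12);print("cross",p.tolist());d=p[0]-p[1];print("yaw",np.degrees(np.arctan2(d[1],d[0])));d=p[2]-p[3];print("yaw",np.degrees(np.arctan2(-d[0],d[1])))
# board corners near
p=onz(t,q([(150,550),(302,560),(180,190),(321,190)],195,55,3),12);print("board",p.tolist());d=p[2]-p[0];print(np.degrees(np.arctan2(d[1],d[0])));d=p[3]-p[1];print(np.degrees(np.arctan2(d[1],d[0])))
d=p[0]-p[1];print("near edge",np.degrees(np.arctan2(-d[0],d[1])),(p[0]+p[1])/2)
E
```

```text
cams [ 393.6    6.7 1192.8] [-10.9 845.6 878.2]
red [[580.0251179890602, -199.46598511232241], [584.4767602858913, -225.01902830964852], [468.3441815062053, -247.77823301535344], [461.305369188841, -221.8228721001282]] c [ 523.5 -223.5  174. ] yaw 10.874276878937147 L,W 120.80649465559648 25.937909240787885
vio [[599.3968975775025, -270.4069190756395], [603.8684499027448, -295.6839850399177], [488.21927267660396, -316.12770438013484], [481.554054755141, -291.59850577776007]] c [ 543.3 -293.5  174. ] yaw 10.110474747765315 L,W 119.73311551700844 25.669531432417102
yel [[606.7363622174533, -347.70922282910334], [612.4489082036805, -373.51861664840027], [496.5383489746663, -394.98975239815223], [490.243168325157, -369.9715698778907]] c [ 551.5 -371.5  174. ] yaw 10.657227730402393 L,W 118.60133354793614 26.434030925387116
grn [525.3 307.  174. ] yaw 3.6989594598340636 119.50397360960157 26.254321831182974
Lend [514.2 425.7  50. ] yaw 1.8333773259538566 [[568.7807911498644, 432.5578259347245], [567.5951401446079, 422.25646445549745], [460.4108906293424, 418.936544284118], [459.8176355726
[... 152 characters left out ...]
, [471.6145601385154, 177.77486052162408], [471.01257685119674, 188.27140867291067]]
och end [ 519.  -176.3   50. ] yaw 10.663060842108452
cross [[622.8281064607456, 16.76529974789946, 12.0], [513.3383632020623, 22.22039275364404, 12.0], [570.5264587870583, 74.613877550863, 12.0], [564.8700056636638, -36.46581983072724, 12.0], [567.6899444312746, 19.512441106391208, 12.0]]
yaw -2.8522815193468554
yaw -2.915124909964548
board [[491.2862872065315, 91.74678991653936, 12.0], [484.3718884518283, -46.33122221743155, 12.0], [833.5738847759551, 72.4945332872665, 12.0], [835.775234618525, -61.33137798568267, 12.0]]
-3.2192578291558327
-2.444268642286497
near edge -2.86675057616997 [487.8  22.7  12. ]
```

```bash
cat > w.py <<'E'
import numpy as np
from scipy.spatial.transform import Rotation as R
def wrist(q1,th,Rt):
    """q4,q5,q6 (deg) for R=Rz(q1)Ry(th)Rz(q4)Ry(q5)Rz(q6)Rz(pi/2)"""
    M=R.from_euler('z',-90,degrees=True)
    B=(R.from_euler('ZY',[q1,th],degrees=True)).inv()*Rt*M
    import warnings; warnings.simplefilter("ignore")
    return B.as_euler('ZYZ',degrees=True)
def tool(psi,tau,flip):
    # block frame: tool pointing down tilted by tau: z axis = (sin tau,0,-cos tau) in block xz
    z=np.array([np.sin(tau),0,-np.cos(tau)]); y=np.array([0,1 if flip else -1,0]); x=np.cross(y,z)
    return R.from_euler('z',psi,degrees=True)*R.from_matrix(np.c_[x,y,z])
E
python3 - <<'E'
from w import *
print(wrist(-68.75,np.degrees(1.821),R.from_euler('xyz',[np.pi,0,.4378])))
for th in (95,105,115):
  for tau in (-60,-50,-40,-30,-20,-10,0.01,10,20,30,40,50,60):
    for fl in (0,1):
      o=[wrist(2,th,tool(p,np.radians(tau),fl)) for p in (-92.9,-2.9,87.1)]
      # q6 reachable with either +-360
      o=[[a[0],a[1],a[2]] for a in o]
      if all(abs(a[2])<143 for a in o): print(th,tau,fl,np.round(o).astype(int).tolist())
E
```

```text
[ 2.78298535e-15  7.56643855e+01 -3.83409227e+00]
```

Run:
```python
from w import *
for th in (105,):
  for tau in (-90,-75,-60,-45,-30,-15,15,30,45,60,75,90):
    for fl in (0,1):
      o=[wrist(2,th,tool(p,np.radians(tau),fl)) for p in (-92.9,-2.9,87.1)]
      print(th,tau,fl,np.round(o).astype(int).tolist())
```

```text
105 -90 0 [[91, 85, 165], [18, 164, 108], [-89, 95, 15]]
105 -90 1 [[91, 85, -15], [18, 164, -72], [-89, 95, -165]]
105 -75 0 [[77, 82, 167], [9, 150, 99], [-74, 91, 16]]
105 -75 1 [[77, 82, -13], [9, 150, -81], [-74, 91, -164]]
105 -60 0 [[62, 78, 169], [6, 135, 97], [-60, 87, 15]]
105 -60 1 [[62, 78, -11], [6, 135, -83], [-60, 87, -165]]
105 -45 0 [[47, 76, 173], [4, 120, 95], [-45, 83, 14]]
105 -45 1 [[47, 76, -7], [4, 120, -85], [-45, 83, -166]]
105 -30 0 [[31, 75, 177], [3, 105, 95], [-30, 79, 12]]
105 -30 1 [[31, 75, -3], [3, 105, -85], [-30, 79, -168]]
105 -15 0 [[16, 74, -179], [1, 90, 95], [-15, 77, 9]]
105 -15 1 [[16, 74, 1], [1, 90, -85], [-15, 77, -171]]
105 15 0 [[-15, 77, -171], [-1, 60, 95], [16, 74, 1]]
105 15 1 [[-15, 77, 9], [-1, 60, -85], [16, 74, -179]]
105 30 0 [[-30, 79, -168], [-3, 45, 97], [31, 75, -3]]
105 30 1 [[-30, 79, 12], [-3, 45, -83], [31, 75, 177]]
105 45 0 [[-45, 83, -166], [-7, 30, 99], [47, 76, -7]]
105 45 1 [[-45, 83, 14], [-7, 30, -81], [47, 76, 173]]
105 60 0 [[-60, 87, -165], [-16, 16, 108], [62, 78, -11]]
105 60 1 [[-60, 87, 15], [-16, 16, -72], [62, 78, 169]]
105 75 0 [[-74, 91, -164], [-89, 5, -179], [77, 82, -13]]
105 75 1 [[-74, 91, 16], [-89, 5, 1], [77, 82, 167]]
105 90 0 [[-89, 95, -165], [-162, 16, -108], [91, 85, -15]]
105 90 1 [[-89, 95, 15], [-162, 16, 72], [91, 85, 165]]
```

Run:
```python
from h import *
np.set_printoptions(precision=1,suppress=True)
t=load("top0");s=load("side0")
def q(u,x0,y0,k): return (np.array(u,float)+.5)/k-.5+[x0,y0]
def tri(a,b):
    o1,d1=ray(t,a);o2,d2=ray(s,b);P=[]
    for i in range(len(d1)):
        A=np.c_[d1[i],-d2[i]];k=np.linalg.lstsq(A,o2-o1,rcond=None)[0];p1=o1+k[0]*d1[i];p2=o2+k[1]*d2[i];P.append(np.r_[(p1+p2)/2,np.linalg.norm(p1-p2)])
    return np.array(P)
# red top corners: far-left, far-right, near-right, near-left ; side: +y far (98,206),-y far(115,186), -y near (325,226), +y near (304,248)
a=q([(200,165),(264,155),(328,448),(262,465)],330,170,6);b=q([(98,207),(117,186),(327,226),(306,247)],295,110,5)
print(tri(a,b)); print("side z174",onz(s,b,174),onz(s,b,174).mean(0))
b=q([(120,70),(150,38),(343,122),(315,152)],150,245,4)
print("grn side",onz(s,b,174),onz(s,b,174).mean(0))
a=q([(235,72),(301,72),(303,375),(235,372)],105,180,6);print(tri(a,b))
b=q([(35,375),(212,470)],150,245,4);print("grn end L",onz(s,b,50))
b=q([(319,373),(372,399),(422,423),(331,434)],150,110,3);print("cross side",onz(s,b,12))
# red masks centroid
for c,n in((t,"t"),(s,"s")):
    h=cv2.cvtColor(c["pixels"],cv2.COLOR_BGR2HSV);m=((h[...,0]<6)|(h[...,0]>174))&(h[...,1]>170)&(h[...,2]>90)
    k,l,st,ce=cv2.connectedComponentsWithStats(m.astype(np.uint8))
    for i in range(1,k):
        if st[i,4]>15: print(n,st[i],ce[i],onz(c,ce[i],174))
```

```text
[[ 579.7 -200.2  172.3    1.5]
 [ 583.7 -226.2  171.3    2.8]
 [ 467.5 -248.6  172.7    2.2]
 [ 462.8 -220.8  175.3    3.5]]
side z174 [[ 577.5 -197.8  174. ]
 [ 580.2 -222.7  174. ]
 [ 465.6 -247.1  174. ]
 [ 465.3 -221.9  174. ]] [ 522.1 -222.4  174. ]
grn side [[582.  326.7 174. ]
 [585.5 300.3 174. ]
 [465.2 295.  174. ]
 [463.9 318.7 174. ]] [524.2 310.2 174. ]
[[585.1 324.7 171.    1.1]
 [586.4 298.7 172.1   1.3]
 [466.4 291.6 170.3   2.6]
 [465.7 317.  171.7   0.5]]
grn end L [[568.3 427.8  50. ]
 [455.9 422.9  50. ]]
cross side [[623.5  15.4  12. ]
 [564.7  18.9  12. ]
 [511.7  21.6  12. ]
 [568.3  75.   12. ]]
t [447  73  12  11 101] [452.8  77.7] [[ 886.8 -428.8  174. ]]
t [363 197  11   7  56] [368.2 200.3] [[ 572.4 -212.   174. ]]
s [265  86   9   7  55] [269.3  89. ] [[ 905.6 -462.   174. ]]
s [261 120  19  21 328] [270.2 130.5] [[ 741.4 -228.1  174. ]]
s [315 147   8   5  31] [318.3 148.9] [[ 573.9 -213.4  174. ]]
```

Request:
jog_arm:
  commands:
    - [0.02,0.02,0.02,0,0,0.08,0.64]
    - [0.045,0.045,0.04,0,0,0.165,0.64]
    - [0.07,0.07,0.06,0,0,0.25,0.64]
    - [0.1,0.1,0.075,0,0,0.335,0.64]
    - [0.13,0.13,0.075,0,0,0.42,0.64]
    - [0.16,0.155,0.075,0,0,0.505,0.64]
    - [0.19,0.18,0.075,0,0,0.59,0.64]
    - [0.22,0.205,0.075,0,0,0.675,0.64]
    - [0.25,0.235,0.075,0,0,0.76,0.64]
    - [0.275,0.26,0.075,0,0,0.845,0.64]
  grip_force: 30

```text
clock: 1.35
eef_pos: [509.0, -236.9, 280.1]
eef_rot: [-3.141, -0.001, 2.214]
wrist_force: [-0.6, 0.1, 0.7]
finger_gap: 59.8
```

Request:
jog_arm:
  commands:
    - [0.005,0.005,0,0,0,0.075,0.64]
    - [0.01,0.01,0,0,0,0.155,0.64]
    - [0.015,0.015,-0.01,0,0,0.235,0.64]
    - [0.015,0.015,-0.02,0,0,0.315,0.64]
    - [0.015,0.015,-0.03,0,0,0.395,0.64]
    - [0.015,0.015,-0.04,0,0,0.475,0.64]
    - [0.015,0.015,-0.05,0,0,0.536,0.64]
    - [0.015,0.015,-0.06,0,0,0.536,0.64]
    - [0.015,0.015,-0.06,0,0,0.536,0.64]
    - [0.015,0.015,-0.06,0,0,0.536,0.64]

```text
clock: 2.6
eef_pos: [523.3, -223.2, 220.7]
eef_rot: [-3.141, 0.0, -2.955]
wrist_force: [-0.7, -1.0, 0.8]
finger_gap: 60.3
```

```bash
cat > snap.py <<'E'
from cell import manip, camera
import cv2,pickle,sys,numpy as np
n=sys.argv[1]; out=[]
for c,(x0,y0,x1,y1) in (("side",eval(sys.argv[2])),("top",eval(sys.argv[3]))):
    d=camera(c); pickle.dump(d,open(c+n+".pkl","wb")); k=min(395/(x1-x0),590/(y1-y0))
    im=cv2.resize(cv2.convertScaleAbs(d["pixels"][y0:y1,x0:x1],alpha=1.3),None,fx=k,fy=k,interpolation=cv2.INTER_CUBIC); out.append(im); print(c,"scale",k)
H=max(i.shape[0] for i in out); out=[cv2.copyMakeBorder(i,0,H-i.shape[0],0,5,0) for i in out]
cv2.imwrite(f"pics/{n}.png",np.hstack(out))
s=manip.read_state(); np.set_printoptions(precision=4,suppress=True)
print(s["clock"],s["joints"],s["eef_pos"],np.degrees(s["eef_rot"]),s["wrist_force"],s["finger_gap"])
E
python3 snap.py a "(270,80,400,230)" "(320,150,480,330)"
```

```text
side scale 3.0384615384615383
top scale 2.46875
2.7 [-0.4675  0.3305  1.4447 -0.      1.3656 -2.2259] [ 523.3125 -223.1957  220.8968] [-179.9753    0.0317 -169.2526] [0.1117 0.0597 0.106 ] 60.09149326038943
```

View pics/a.png

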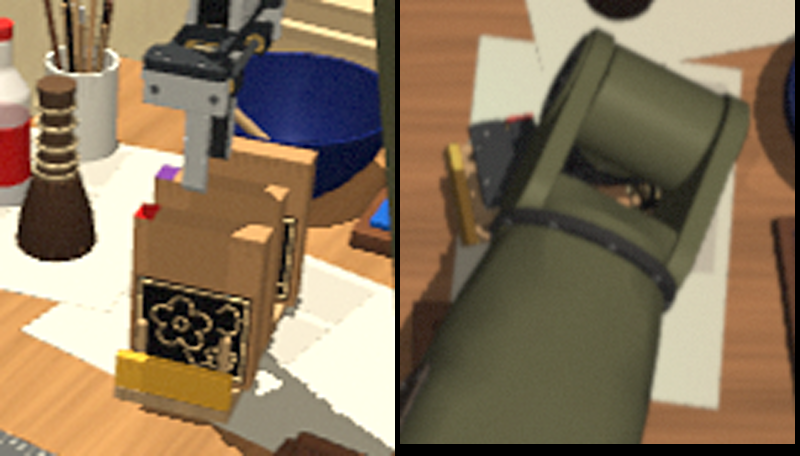

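The side view shows the open finger (about 195,180 in the picture) above the block's black side, near mid-width and clear of it. Descending and closing.

Request:
jog_arm:
  commands:
    - [0,0,-0.02,0,0,0,0.64]
    - [0,0,-0.045,0,0,0,0.64]
    - [0,0,-0.07,0,0,0,0.64]
    - [0,0,-0.0845,0,0,0,0.64]
    - [0,0,-0.0845,0,0,0,0.64]
    - [0,0,-0.0845,0,0,0,0.2]
    - [0,0,-0.0845,0,0,0,0.2]
    - [0,0,-0.0845,0,0,0,0.2]
    - [0,0,-0.0845,0,0,0,0.1]
    - [0,0,-0.0845,0,0,0,0.1]
  grip_force: 45

```text
clock: 3.95
eef_pos: [523.2, -223.2, 136.2]
eef_rot: [-3.141, 0.0, -2.953]
wrist_force: [-1.0, 0.0, 2.5]
finger_gap: 25.9
```

```bash
python3 snap.py b "(270,80,400,230)" "(320,150,480,330)"
```

```text
side scale 3.0384615384615383
top scale 2.46875
4.05 [-0.4676  0.4054  1.546  -0.0001  1.1898 -2.2269] [ 523.2099 -223.2358  136.173 ] [-179.9818    0.0121 -169.1997] [-0.5796 -0.3675  3.1239] 25.783817502218646
```

View pics/b.png

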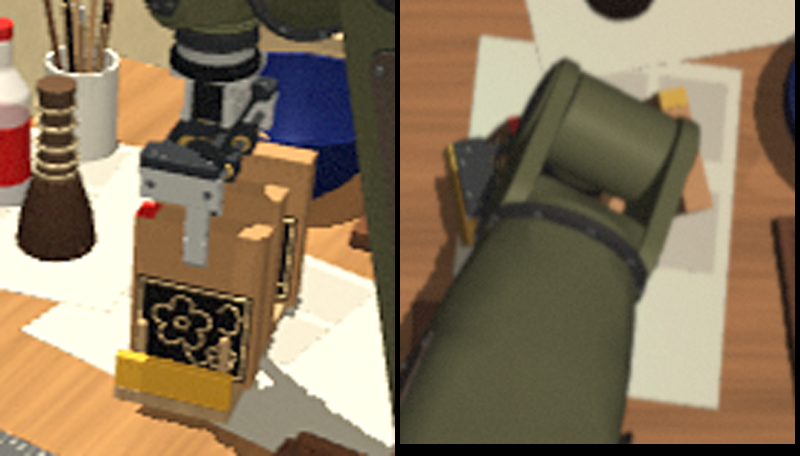

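Request:
jog_arm:
  commands:
    - [0,0,0.01,0,0,0,0.1]
    - [0,0,0.03,0,0,0,0.1]
    - [0,0,0.055,0,0,0,0.1]
    - [0,0,0.08,0,0,0,0.1]
    - [0,0.015,0.1,0,0,0,0.1]
    - [0.005,0.04,0.105,0,0,-0.03,0.1]
    - [0.01,0.07,0.105,0,0,-0.09,0.1]
    - [0.015,0.1,0.105,0,0,-0.16,0.1]
    - [0.02,0.13,0.105,0,0,-0.23,0.1]
    - [0.025,0.16,0.105,0,0,-0.3,0.1]

```text
clock: 5.3
eef_pos: [548.1, -62.1, 241.2]
eef_rot: [-3.142, -0.0, 2.697]
wrist_force: [-0.1, -0.3, -2.2]
finger_gap: 25.6
```

Request:
jog_arm:
  commands:
    - [0.003,0.015,0,0,0,-0.07,0.1]
    - [0.006,0.03,-0.005,0,0,-0.145,0.1]
    - [0.009,0.042,-0.015,0,0,-0.22,0.1]
    - [0.012,0.054,-0.025,0,0,-0.295,0.1]
    - [0.015,0.065,-0.034,0,0,-0.37,0.1]
    - [0.017,0.073,-0.042,0,0,-0.44,0.1]
    - [0.0185,0.079,-0.049,0,0,-0.5,0.1]
    - [0.0193,0.0823,-0.054,0,0,-0.545,0.1]
    - [0.0193,0.0823,-0.054,0,0,-0.564,0.1]
    - [0.0193,0.0823,-0.054,0,0,-0.564,0.1]

```text
clock: 6.55
eef_pos: [567.4, 19.3, 187.1]
eef_rot: [-3.141, -0.0, 1.521]
wrist_force: [-0.4, -0.3, -2.3]
finger_gap: 25.8
```

```bash
python3 snap.py c "(150,90,330,290)" "(195,50,355,260)"
```

```text
side scale 2.1944444444444446
top scale 2.46875
6.65 [-0.0307  0.3543  1.4924  0.      1.2949  0.0184] [567.4528  19.1772 187.1559] [179.9994  -0.0027  87.1826] [ 0.6627 -0.0611 -1.4339] 26.03170536081598
```

View pics/c.png

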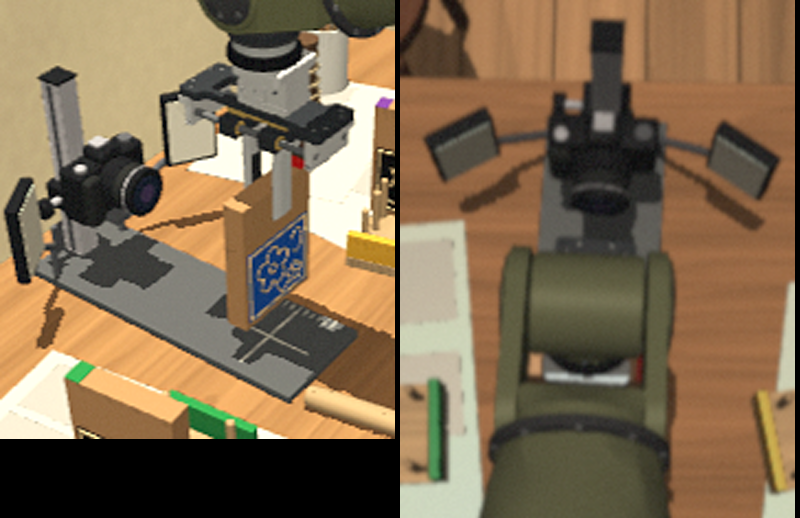

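Side view: blue carved face toward the robot, so black faces the lens; the block hangs upright over the cross. I'll compare it with the predicted corners.

```bash
cat > pred.py <<'E'
from h import *
import sys
def corners(cx,cy,cz,psi):
    a=np.radians(psi);X=np.array([np.cos(a),np.sin(a),0]);Y=np.array([-X[1],X[0],0])
    return np.array([[cx,cy,cz]+sx*60*X+sy*13*Y+[0,0,sz*80] for sz in(-1,1) for sx,sy in((-1,-1),(-1,1),(1,1),(1,-1))])
def overlay(name,pose,box,k=4,out="ov"):
    c=load(name);x0,y0,x1,y1=box
    im=cv2.resize(cv2.convertScaleAbs(c["pixels"][y0:y1,x0:x1],alpha=1.3),None,fx=k,fy=k,interpolation=cv2.INTER_CUBIC)
    p=((proj(c,corners(*pose))+.5-[x0,y0])*k-.5).astype(int)
    for q in p: cv2.drawMarker(im,tuple(int(v) for v in q),(255,0,255),cv2.MARKER_CROSS,8,1)
    cv2.imwrite(f"pics/{out}.png",im)
E
python3 -c "
from pred import *
overlay('sidec',(567.5,19.2,145,-92.9),(220,150,320,270),4.9,'ovc')"
```

```text
(no output)
```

View pics/ovc.png

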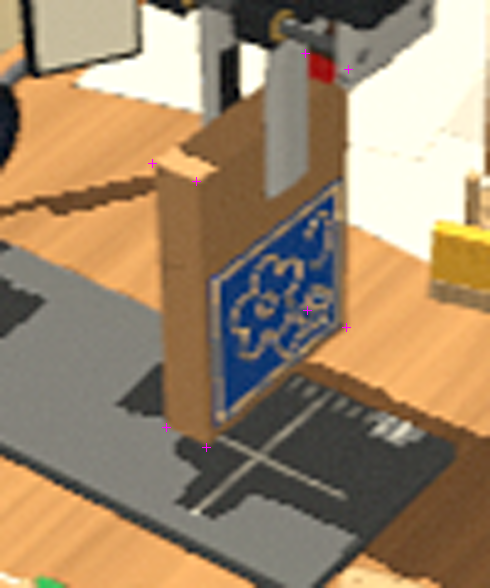

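```bash
python3 -c "
from pred import *
overlay('sidec',(567.5,19.2,145,-92.9),(245,160,300,245),9.3,'ovc2')"
```

```text
(no output)
```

View pics/ovc2.png

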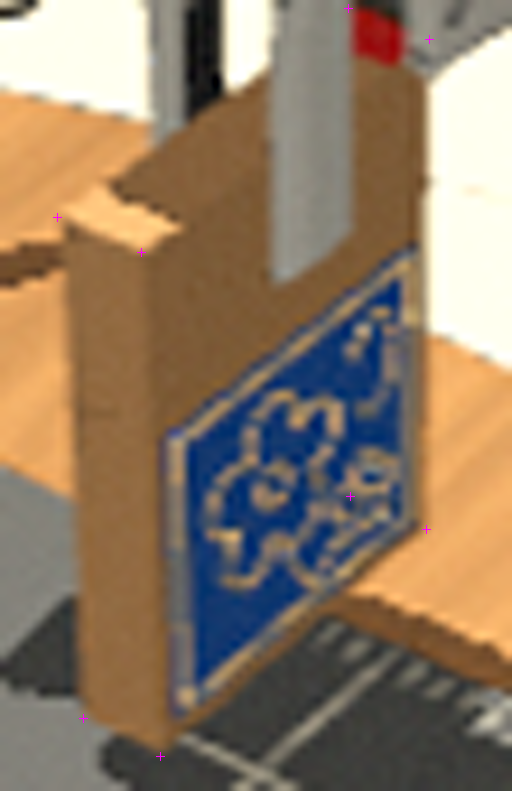

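Corners agree within about 1 px (2 mm). Holding here for the black face.

Request:
jog_arm:
  commands:
    - [0,0,0,0,0,0,0.1]
    - [0,0,0,0,0,0,0.1]
    - [0,0,0,0,0,0,0.1]
    - [0,0,0,0,0,0,0.1]
    - [0,0,0,0,0,0,0.1]
    - [0,0,0,0,0,0,0.1]
    - [0,0,0,0,0,0,0.1]
    - [0,0,0,0,0,0,0.1]
    - [0,0,0,0,0,0,0.1]
    - [0,0,0,0,0,0,0.1]

```text
clock: 7.9
eef_pos: [567.5, 19.2, 186.9]
eef_rot: [-3.142, 0.0, 1.521]
wrist_force: [-0.2, 0.0, -2.4]
finger_gap: 25.5
```

Request:
jog_arm:
  commands:
    - [0,0,0,0,0,0.04,0.1]
    - [0,0,0,0,0,0.11,0.1]
    - [0,0,0,0,0,0.19,0.1]
    - [0,0,0,0,0,0.27,0.1]
    - [0,0,0,0,0,0.35,0.1]
    - [0,0,0,0,0,0.43,0.1]
    - [0,0,0,0,0,0.51,0.1]
    - [0,0,0,0,0,0.59,0.1]
    - [0,0,0,0,0,0.66,0.1]
    - [0,0,0,0,0,0.72,0.1]

```text
clock: 9.15
eef_pos: [567.5, 19.2, 186.9]
eef_rot: [-3.142, -0.0, 3.033]
wrist_force: [-0.0, -0.2, -3.8]
finger_gap: 25.5
```

Request:
jog_arm:
  commands:
    - [0,0,0,0,0,0.03,0.1]
    - [0,0,0,0,0,0.03,0.1]
    - [0,0,0,0,0,0.03,0.1]
    - [0,0,0,0,0,0.03,0.1]
    - [0,0,0,0,0,0.03,0.1]
    - [0,0,0,0,0,0.03,0.1]
    - [0,0,0,0,0,0.03,0.1]
    - [0,0,0,0,0,0.03,0.1]
    - [0,0,0,0,0,0.03,0.1]
    - [0,0,0,0,0,0.03,0.1]

```text
clock: 10.4
eef_pos: [567.5, 19.2, 187.0]
eef_rot: [-3.142, 0.0, 3.091]
wrist_force: [0.2, -0.5, -2.9]
finger_gap: 26.2
```

```bash
python3 snap.py d "(150,90,330,290)" "(195,50,355,260)"; python3 -c "
from pred import *
overlay('sided',(567.5,19.2,145,-2.9),(220,150,320,270),4.9,'ovd')"
```

```text
side scale 2.1944444444444446
top scale 2.46875
10.5 [-0.0307  0.3545  1.4927 -0.      1.2945 -1.5513] [567.4349  19.1785 186.9261] [-179.9975   -0.0043  177.1238] [ 0.0053  0.2913 -2.4443] 25.551032428829444
```

View pics/ovd.png

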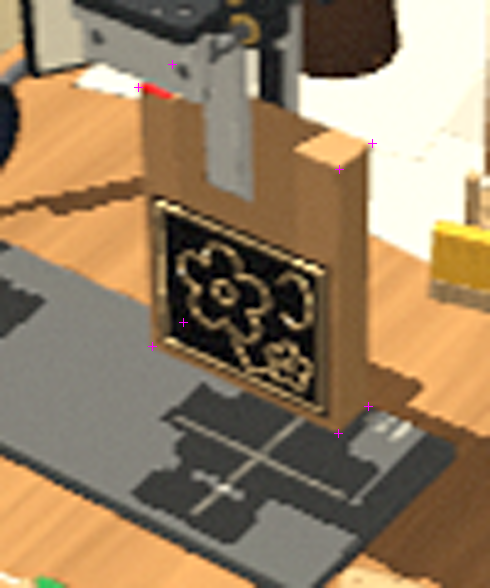

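Request:
jog_arm:
  commands:
    - [0,0,0,0,0,0,0.1]
    - [0,0,0,0,0,0,0.1]
    - [0,0,0,0,0,0,0.1]
    - [0,0,0,0,0,0,0.1]
    - [0,0,0,0,0,0,0.1]
    - [0,0,0,0,0,0,0.1]
    - [0,0,0.01,0,0,0,0.1]
    - [0,0,0.03,0,0,0,0.1]
    - [-0.002,-0.01,0.045,0,0,0.01,0.1]
    - [-0.006,-0.03,0.054,0,0,0.03,0.1]

```text
clock: 11.75
eef_pos: [561.7, -10.8, 242.6]
eef_rot: [-3.141, 0.002, -3.127]
wrist_force: [0.5, 0.5, -3.7]
finger_gap: 25.2
```

Request:
jog_arm:
  commands:
    - [-0.006,-0.03,0,0,0,0.03,0.1]
    - [-0.012,-0.06,0,0,0,0.05,0.1]
    - [-0.018,-0.09,0,0,0,0.07,0.1]
    - [-0.024,-0.12,0,0,0,0.084,0.1]
    - [-0.03,-0.15,0,0,0,0.084,0.1]
    - [-0.0345,-0.18,0,0,0,0.084,0.1]
    - [-0.038,-0.2,0,0,0,0.084,0.1]
    - [-0.0383,-0.2124,0,0,0,0.084,0.1]
    - [-0.0383,-0.2124,0,0,0,0.084,0.1]
    - [-0.0383,-0.2124,0,0,0,0.084,0.1]

```text
clock: 13.0
eef_pos: [523.4, -222.6, 241.0]
eef_rot: [3.141, 0.0, -2.952]
wrist_force: [0.5, 0.4, -3.3]
finger_gap: 25.6
```

```bash
python3 snap.py e "(270,80,400,230)" "(320,150,480,330)"
```

```text
side scale 3.0384615384615383
top scale 2.46875
13.1 [-0.4665  0.3176  1.4152  0.0001  1.4088 -2.2267] [ 523.3642 -222.5181  241.0377] [ 179.997     0.0057 -169.1471] [-0.6385  0.463  -3.0801] 25.432053765611233
```

View pics/e.png

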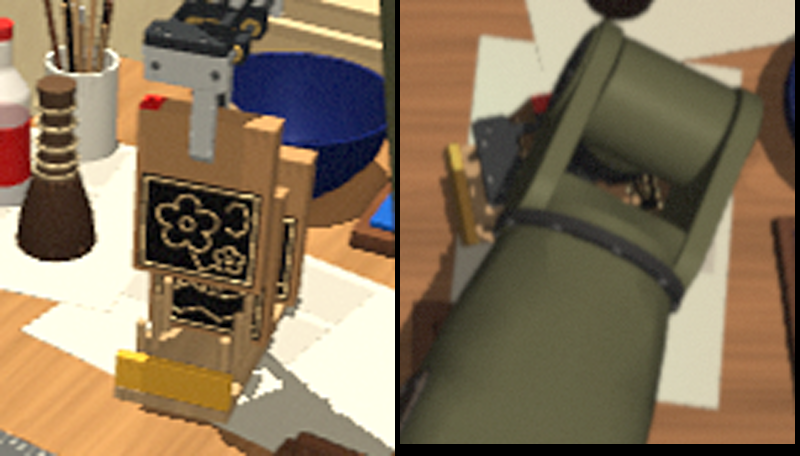

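The side view shows the block over its old slot, held above the dowels. Lowering it to regrasp with a half-turned gripper, since the last joint can't reach the blue view in this grasp.

Request:
jog_arm:
  commands:
    - [0,0,-0.015,0,0,0,0.1]
    - [0,0,-0.035,0,0,0,0.1]
    - [0,0,-0.055,0,0,0,0.1]
    - [0,0,-0.075,0,0,0,0.1]
    - [0,0,-0.09,0,0,0,0.1]
    - [0,0,-0.1,0,0,0,0.1]
    - [0,0,-0.103,0,0,0,0.1]
    - [0,0,-0.1045,0,0,0,0.1]
    - [0,0,-0.1045,0,0,0,0.1]
    - [0,0,-0.1045,0,0,0,0.1]

```text
clock: 14.35
eef_pos: [523.3, -223.3, 136.8]
eef_rot: [-3.141, 0.0, -2.953]
wrist_force: [-0.3, 0.4, -2.6]
finger_gap: 25.7
```

Request:
jog_arm:
  commands:
    - [0,0,-0.0005,0,0,0,0.1]
    - [0,0,-0.001,0,0,0,0.1]
    - [0,0,-0.001,0,0,0,0.1]
    - [0,0,-0.001,0,0,0,0.1]
    - [0,0,-0.001,0,0,0,0.4]
    - [0,0,-0.001,0,0,0,0.64]
    - [0,0,-0.001,0,0,0,0.64]
    - [0,0,-0.001,0,0,0,0.64]
    - [0,0,-0.001,0,0,0,0.64]
    - [0,0,0.01,0,0,0,0.64]

```text
clock: 15.6
eef_pos: [522.8, -223.1, 146.2]
eef_rot: [3.141, -0.001, -2.953]
wrist_force: [-0.5, -0.1, 0.0]
finger_gap: 60.4
```

Request:
jog_arm:
  commands:
    - [0,0,0.02,0,0,0,0.64]
    - [0,0,0.05,0,0,0,0.64]
    - [0,0,0.08,0,0,-0.03,0.64]
    - [0,0,0.08,0,0,-0.11,0.64]
    - [0,0,0.08,0,0,-0.195,0.64]
    - [0,0,0.08,0,0,-0.28,0.64]
    - [0,0,0.08,0,0,-0.365,0.64]
    - [0,0,0.08,0,0,-0.45,0.64]
    - [0,0,0.08,0,0,-0.53,0.64]
    - [0,0,0.08,0,0,-0.61,0.64]

```text
clock: 16.85
eef_pos: [523.2, -223.3, 227.3]
eef_rot: [3.141, 0.001, 2.047]
wrist_force: [-0.4, -0.2, 0.3]
finger_gap: 60.0
```

Request:
jog_arm:
  commands:
    - [0,0,0,0,0,-0.08,0.64]
    - [0,0,0,0,0,-0.165,0.64]
    - [0,0,0,0,0,-0.25,0.64]
    - [0,0,0,0,0,-0.335,0.64]
    - [0,0,0,0,0,-0.42,0.64]
    - [0,0,0,0,0,-0.505,0.64]
    - [0,0,0,0,0,-0.59,0.64]
    - [0,0,0,0,0,-0.675,0.64]
    - [0,0,0,0,0,-0.76,0.64]
    - [0,0,0,0,0,-0.84,0.64]

```text
clock: 18.1
eef_pos: [523.2, -223.2, 227.3]
eef_rot: [3.141, -0.001, 0.288]
wrist_force: [-0.1, 0.4, 0.6]
finger_gap: 60.5
```

```bash
python3 snap.py f "(270,80,400,230)" "(320,150,480,330)"
```

```text
side scale 3.0384615384615383
top scale 2.46875
18.2 [-0.4677  0.3261  1.4358  0.      1.3789  0.812 ] [ 523.2275 -223.2462  227.2144] [179.9715  -0.0308  16.6794] [ 0.2176 -0.7193 -0.8313] 59.975814259332665
```

View pics/f.png

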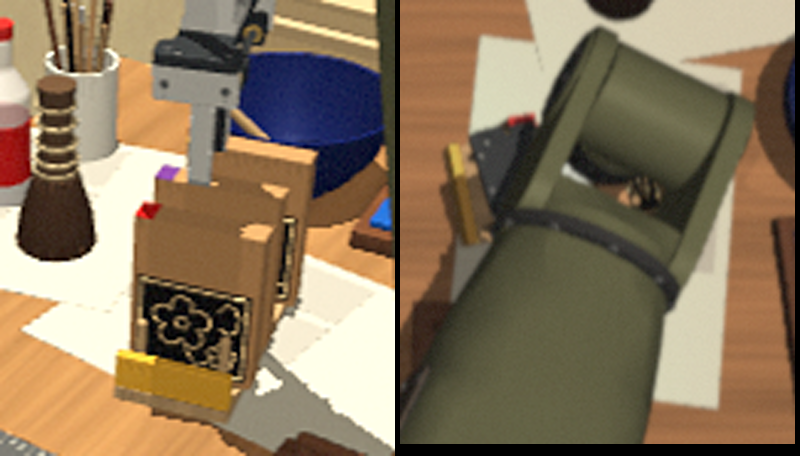

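Block stands back in its slot as before. Finishing the turn, descending and gripping again.

Request:
jog_arm:
  commands:
    - [0,0,-0.005,0,0,-0.05,0.64]
    - [0,0,-0.02,0,0,-0.05,0.64]
    - [0,0,-0.045,0,0,-0.05,0.64]
    - [0,0,-0.07,0,0,-0.05,0.64]
    - [0,0,-0.0905,0,0,-0.05,0.64]
    - [0,0,-0.0905,0,0,-0.05,0.64]
    - [0,0,-0.0905,0,0,-0.05,0.2]
    - [0,0,-0.0905,0,0,-0.05,0.1]
    - [0,0,-0.0905,0,0,-0.05,0.1]
    - [0,0,-0.0905,0,0,-0.05,0.1]
  grip_force: 45

```text
clock: 19.45
eef_pos: [523.3, -223.3, 136.2]
eef_rot: [3.141, -0.0, 0.189]
wrist_force: [-0.4, 0.2, 2.0]
finger_gap: 25.9
```

```bash
python3 snap.py g "(270,80,400,230)" "(320,150,480,330)"
```

```text
side scale 3.0384615384615383
top scale 2.46875
19.55 [-0.4677  0.4053  1.5458 -0.      1.1899  0.9144] [ 523.2752 -223.2823  136.2662] [179.9821  -0.0229  10.8133] [ 0.3109 -0.1968  1.5929] 25.383733504028903
```

View pics/g.png

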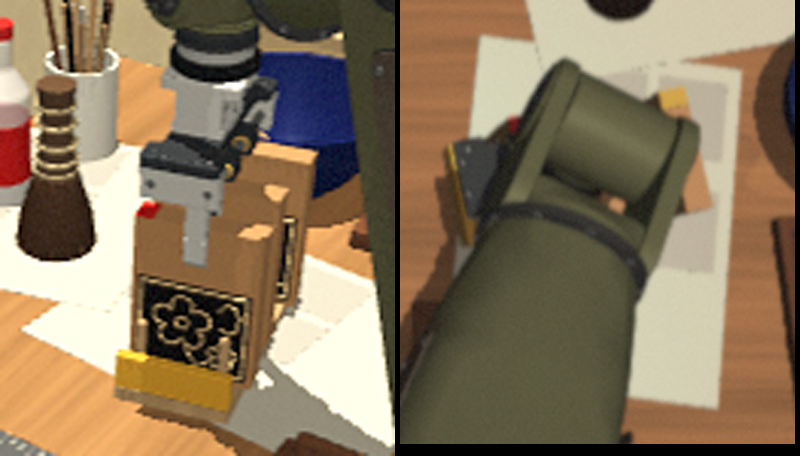

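Request:
jog_arm:
  commands:
    - [0,0,0.01,0,0,0,0.1]
    - [0,0,0.03,0,0,0,0.1]
    - [0,0,0.055,0,0,0,0.1]
    - [0,0,0.08,0,0,0,0.1]
    - [0,0.015,0.1,0,0,0,0.1]
    - [0.005,0.04,0.105,0,0,0.03,0.1]
    - [0.01,0.07,0.105,0,0,0.09,0.1]
    - [0.015,0.1,0.105,0,0,0.16,0.1]
    - [0.02,0.13,0.105,0,0,0.23,0.1]
    - [0.025,0.16,0.105,0,0,0.3,0.1]

```text
clock: 20.8
eef_pos: [548.1, -62.2, 241.3]
eef_rot: [-3.141, 0.0, 0.822]
wrist_force: [0.3, -0.5, -2.7]
finger_gap: 25.8
```

Request:
jog_arm:
  commands:
    - [0.003,0.015,0,0,0,0.06,0.1]
    - [0.006,0.03,-0.005,0,0,0.12,0.1]
    - [0.009,0.042,-0.015,0,0,0.175,0.1]
    - [0.012,0.054,-0.025,0,0,0.225,0.1]
    - [0.015,0.065,-0.034,0,0,0.27,0.1]
    - [0.017,0.073,-0.042,0,0,0.305,0.1]
    - [0.0185,0.079,-0.049,0,0,0.33,0.1]
    - [0.0193,0.0823,-0.054,0,0,0.336,0.1]
    - [0.0193,0.0823,-0.054,0,0,0.336,0.1]
    - [0.0193,0.0823,-0.054,0,0,0.336,0.1]

```text
clock: 22.05
eef_pos: [567.5, 18.9, 187.3]
eef_rot: [3.141, 0.0, 1.52]
wrist_force: [-0.3, -0.7, -2.9]
finger_gap: 25.9
```

```bash
python3 snap.py i "(150,90,330,290)" "(195,50,355,260)"; python3 -c "
from pred import *
overlay('sidei',(567.5,19.2,145,87.1),(220,150,320,270),4.9,'ovi')"
```

```text
side scale 2.1944444444444446
top scale 2.46875
22.15 [-0.0312  0.3541  1.4924 -0.      1.2947  0.0196] [567.5398  18.8746 187.2947] [179.9746   0.0011  87.086 ] [-0.2681  0.4332 -3.4063] 25.686680668752764
```

View pics/ovi.png

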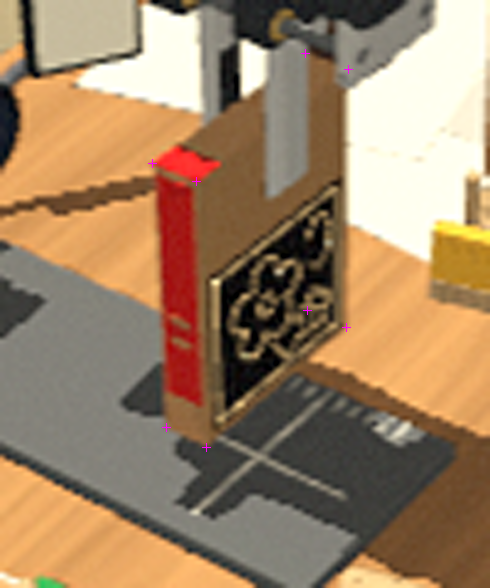

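Side view: red edge faces +y and black faces the robot, so blue faces the lens. Holding, then refining the green slot position.

Request:
jog_arm:
  commands:
    - [0,0,0,0,0,0,0.1]
    - [0,0,0,0,0,0,0.1]
    - [0,0,0,0,0,0,0.1]
    - [0,0,0,0,0,0,0.1]
    - [0,0,0,0,0,0,0.1]
    - [0,0,0,0,0,0,0.1]
    - [0,0,0,0,0,0,0.1]
    - [0,0,0,0,0,0,0.1]
    - [0,0,0,0,0,0,0.1]
    - [0,0,0,0,0,0,0.1]

```text
clock: 23.4
eef_pos: [567.5, 19.1, 186.9]
eef_rot: [-3.142, 0.0, 1.521]
wrist_force: [0.4, -0.4, -2.4]
finger_gap: 25.9
```

Run:
```python
from h import *
t=load("top0")["pixels"]
def z(im,x0,y0,x1,y1,k,n):
    cv2.imwrite("pics/"+n,cv2.resize(cv2.convertScaleAbs(im[y0:y1,x0:x1],alpha=1.7),None,fx=k,fy=k,interpolation=cv2.INTER_CUBIC))
z(t,160,198,216,250,12,"slotc.png")
s=load("side0")["pixels"]; z(s,225,265,275,325,10,"slotc_s.png")
```

```text
(no output)
```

View pics/slotc.png

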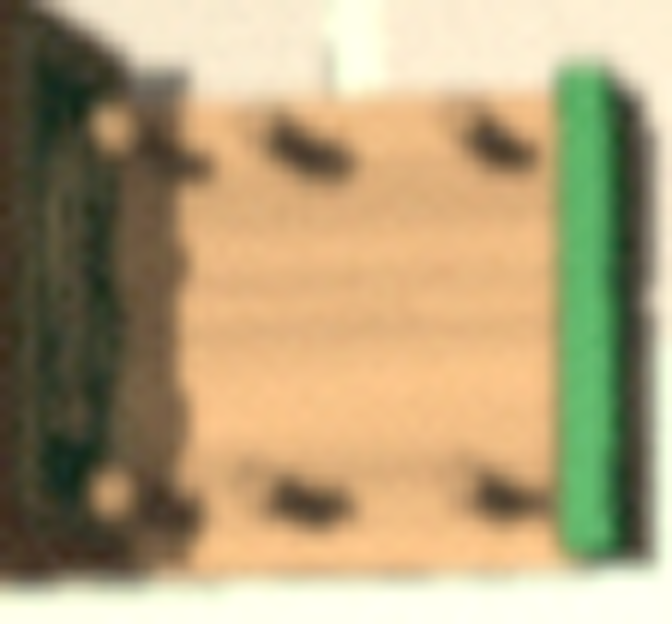

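View pics/slotc_s.png

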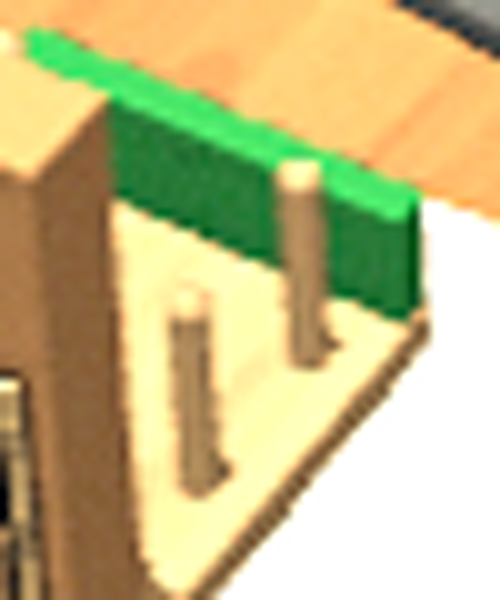

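Run:
```python
from h import *
np.set_printoptions(precision=1,suppress=True)
t=load("top0");s=load("side0")
def q(u,x0,y0,k): return (np.array(u,float)+.5)/k-.5+[x0,y0]
p=onz(s,q([(188,300),(300,175)],225,265,10),75);print("side near dowels",p,p.mean(0),np.linalg.norm(p[0]-p[1]))
p=onz(s,q([(200,495),(310,365)],225,265,10),14);print("side dowel feet",p,p.mean(0))
p=onz(t,q([(252,125),(455,118),(245,472),(455,465)],160,198,12),75);print("top",p,p.mean(0))
p=onz(t,q([(110,130),(108,493)],160,198,12),75);print("mid-right dowels",p)
p=onz(t,q([(560,68),(612,70),(618,550),(565,555)],160,198,12),50);print("end",p,p.mean(0))
for a in(2.7,3.3):
  a=np.radians(a);X=np.array([np.cos(a),np.sin(a)]);Y=np.array([-X[1],X[0]])
  print("from ends", np.array([519.8,305.9])-75*Y, "from Rend",p.mean(0)[:2]+45*Y, "X",X)
```

```text
side near dowels [[481.7 255.2  75. ]
 [483.6 211.7  75. ]] [482.7 233.5  75. ] 43.56889549372065
side dowel feet [[481.6 256.2  14. ]
 [483.8 211.4  14. ]] [482.7 233.8  14. ]
top [[561.8 256.4  75. ]
 [564.  212.4  75. ]
 [486.4 254.1  75. ]
 [488.6 209.   75. ]] [525.2 233.   75. ]
mid-right dowels [[560.2 287.1  75. ]
 [481.4 283.2  75. ]]
end [[579.4 194.1  50. ]
 [579.2 182.5  50. ]
 [472.6 177.   50. ]
 [471.3 188.6  50. ]] [525.6 185.6  50. ]
from ends [523.3 231. ] from Rend [523.5 230.5] X [1. 0.]
from ends [524.1 231. ] from Rend [523.  230.5] X [1.  0.1]
```

Request:
jog_arm:
  commands:
    - [0,0,0,0,0,0,0.1]
    - [0,0,0.015,0,0,0,0.1]
    - [-0.003,0.005,0.04,0,0,-0.06,0.1]
    - [-0.006,0.015,0.058,0,0,-0.14,0.1]
    - [-0.01,0.03,0.065,0,0,-0.22,0.1]
    - [-0.015,0.05,0.065,0,0,-0.3,0.1]
    - [-0.02,0.07,0.065,0,0,-0.38,0.1]
    - [-0.025,0.09,0.065,0,0,-0.46,0.1]
    - [-0.03,0.11,0.065,0,0,-0.54,0.1]
    - [-0.035,0.13,0.065,0,0,-0.62,0.1]

```text
clock: 24.65
eef_pos: [532.4, 149.8, 253.2]
eef_rot: [-3.142, -0.001, 0.217]
wrist_force: [0.6, -0.1, -2.7]
finger_gap: 25.7
```

Request:
jog_arm:
  commands:
    - [-0.002,0.015,0,0,0,-0.06,0.1]
    - [-0.004,0.03,0,0,0,-0.0825,0.1]
    - [-0.006,0.045,0,0,0,-0.0825,0.1]
    - [-0.008,0.06,0,0,0,-0.0825,0.1]
    - [-0.009,0.073,0,0,0,-0.0825,0.1]
    - [-0.0092,0.081,0,0,0,-0.0825,0.1]
    - [-0.0092,0.0833,0,0,0,-0.0825,0.1]
    - [-0.0092,0.0833,0,0,0,-0.0825,0.1]
    - [-0.0092,0.0833,-0.015,0,0,-0.0825,0.1]
    - [-0.0092,0.0833,-0.025,0,0,-0.0825,0.1]

```text
clock: 25.9
eef_pos: [523.0, 232.0, 225.4]
eef_rot: [3.141, 0.001, 0.049]
wrist_force: [0.2, 0.7, -2.7]
finger_gap: 25.7
```

```bash
python3 snap.py j "(150,190,290,390)" "(105,140,245,290)"; python3 -c "
from pred import *
overlay('sidej',(523.2,232.5,185,2.8),(190,190,280,350),3.7,'ovj')
c=load('sidej')['pixels'];cv2.imwrite('pics/zj.png',cv2.resize(cv2.convertScaleAbs(c[220:330,200:290],alpha=1.3),None,fx=5.4,fy=5.4,interpolation=cv2.INTER_CUBIC))"
```

```text
side scale 2.8214285714285716
top scale 2.8214285714285716
26.0 [ 0.3536  0.3366  1.4269 -0.      1.3809  1.8754] [522.7614 231.9799 225.1287] [179.9512   0.1488   2.8077] [-0.6084 -0.0646 -3.0091] 25.690657417825573
```

View pics/j.png

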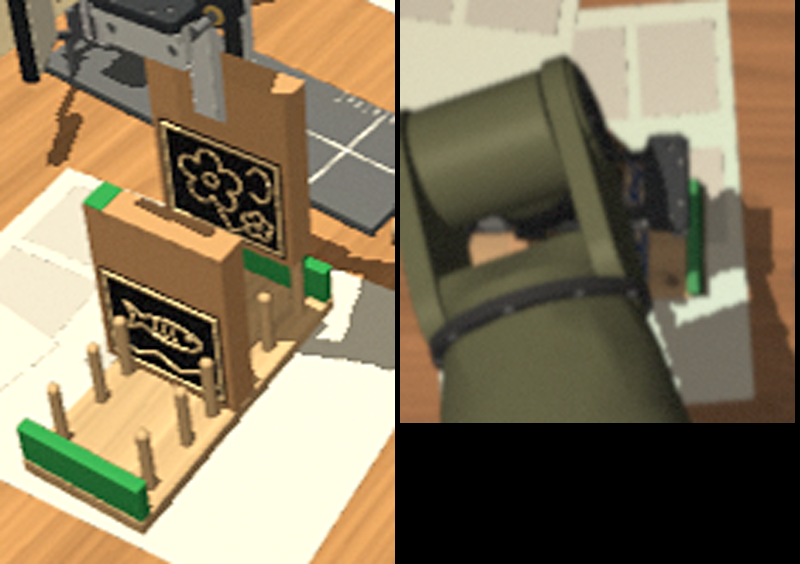

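View pics/zj.png

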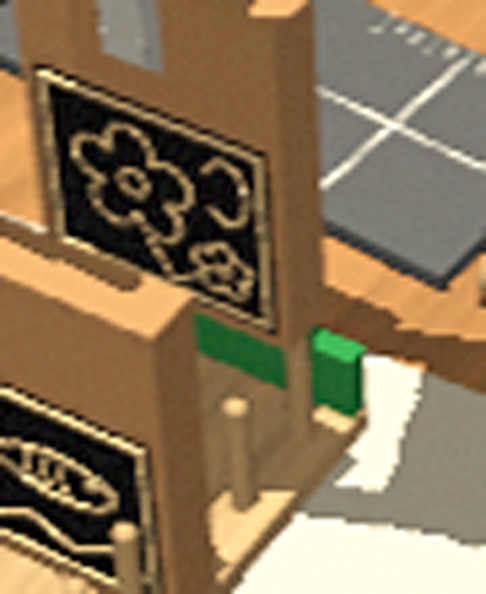

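```bash
python3 -c "
from pred import *
overlay('sidej',(523.0,232.2,183.3,2.8),(200,210,285,310),5.8,'ovj')"
```

```text
(no output)
```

View pics/ovj.png

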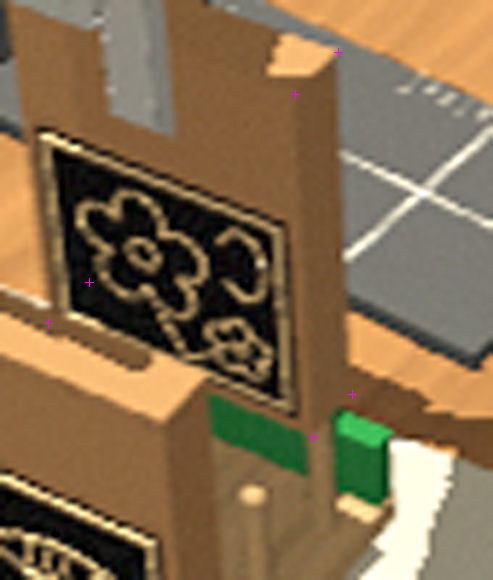

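Block is above the free slot c in the correct orientation (red edge away, black the same side as the green block's black). Dowel measurements say shift about +1.5 mm in y; then descend.

Request:
jog_arm:
  commands:
    - [0,0.0015,0,0,0,0,0.1]
    - [0,0.0015,-0.005,0,0,0,0.1]
    - [0,0.0015,-0.015,0,0,0,0.1]
    - [0,0.0015,-0.025,0,0,0,0.1]
    - [0,0.0015,-0.033,0,0,0,0.1]
    - [0,0.0015,-0.04,0,0,0,0.1]
    - [0,0.0015,-0.047,0,0,0,0.1]
    - [0,0.0015,-0.053,0,0,0,0.1]
    - [0,0.0015,-0.055,0,0,0,0.1]
    - [0,0.0015,-0.055,0,0,0,0.1]

```text
clock: 27.25
eef_pos: [523.3, 233.9, 172.0]
eef_rot: [-3.142, -0.0, 0.049]
wrist_force: [0.9, 0.0, -2.3]
finger_gap: 25.9
```

```bash
python3 snap.py k "(150,190,290,390)" "(105,140,245,290)"; python3 -c "
from pred import *
c=load('sidek')['pixels'];cv2.imwrite('pics/zk.png',cv2.resize(cv2.convertScaleAbs(c[240:330,215:290],alpha=1.5),None,fx=6.5,fy=6.5,interpolation=cv2.INTER_CUBIC))"
```

```text
side scale 2.8214285714285716
top scale 2.8214285714285716
27.35 [ 0.3565  0.3792  1.4943 -0.      1.2677  1.8779] [523.3633 233.95   172.2101] [-179.9922   -0.0246    2.8277] [ 0.1553  0.0277 -2.1104] 25.884899627042113
```

View pics/zk.png

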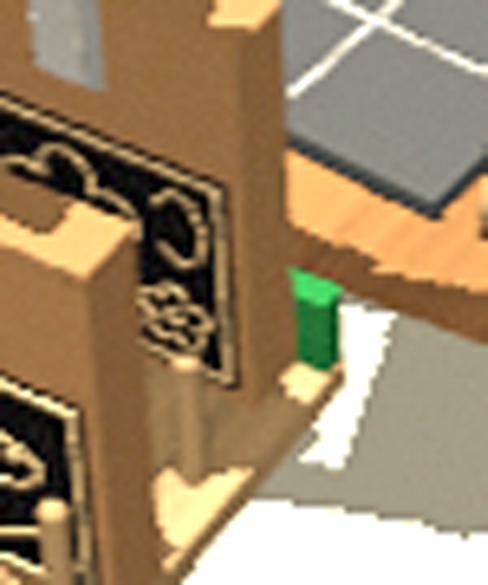

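The bottom is about 25 mm below the dowel tops with no side force, so I'll continue down.

Request:
jog_arm:
  commands:
    - [0,0,-0.005,0,0,0,0.1]
    - [0,0,-0.012,0,0,0,0.1]
    - [0,0,-0.019,0,0,0,0.1]
    - [0,0,-0.025,0,0,0,0.1]
    - [0,0,-0.03,0,0,0,0.1]
    - [0,0,-0.033,0,0,0,0.1]
    - [0,0,-0.035,0,0,0,0.1]
    - [0,0,-0.0355,0,0,0,0.1]
    - [0,0,-0.0355,0,0,0,0.1]
    - [0,0,-0.0355,0,0,0,0.1]

```text
clock: 28.6
eef_pos: [523.3, 233.9, 136.6]
eef_rot: [-3.142, -0.0, 0.049]
wrist_force: [-0.2, -0.8, -2.3]
finger_gap: 25.9
```

Request:
jog_arm:
  commands:
    - [0,0,-0.0005,0,0,0,0.1]
    - [0,0,-0.001,0,0,0,0.1]
    - [0,0,-0.001,0,0,0,0.1]
    - [0,0,-0.001,0,0,0,0.1]
    - [0,0,-0.001,0,0,0,0.1]
    - [0,0,-0.001,0,0,0,0.1]
    - [0,0,-0.001,0,0,0,0.1]
    - [0,0,-0.001,0,0,0,0.1]
    - [0,0,-0.001,0,0,0,0.1]
    - [0,0,-0.001,0,0,0,0.1]

```text
clock: 29.85
eef_pos: [523.4, 234.0, 136.3]
eef_rot: [-3.141, -0.001, 0.049]
wrist_force: [-3.7, -0.8, 6.0]
finger_gap: 25.7
```

```bash
python3 snap.py l "(150,190,290,390)" "(105,140,245,290)"
```

```text
side scale 2.8214285714285716
top scale 2.8214285714285716
29.95 [ 0.3565  0.4145  1.5329 -0.      1.1934  1.878 ] [523.3922 233.9447 136.2448] [-179.9884   -0.0422    2.8234] [-2.8362 -0.1631  5.6888] 25.8616344332948
```

View pics/l.png

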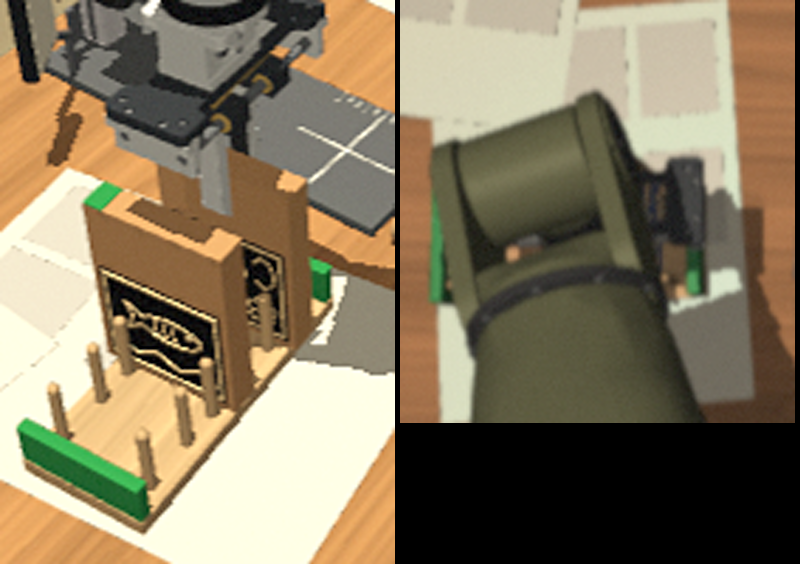

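The block rests on the rack base: TCP is at the pick height and the wrist shows +6 N upward. Releasing and retreating.

Request:
jog_arm:
  commands:
    - [0,0,0,0,0,0,0.4]
    - [0,0,0,0,0,0,0.55]
    - [0,0,0,0,0,0,0.6]
    - [0,0,0,0,0,0,0.6]
    - [0,0,0,0,0,0,0.6]
    - [0,0,0.01,0,0,0,0.6]
    - [0,0,0.03,0,0,0,0.6]
    - [0,0,0.055,0,0,0,0.6]
    - [0,0,0.085,0,0,0,0.6]
    - [0,0,0.11,0,0,0,0.6]

```text
clock: 31.2
eef_pos: [523.3, 233.9, 247.5]
eef_rot: [-3.141, -0.001, 0.049]
wrist_force: [-0.1, 0.9, -0.0]
finger_gap: 56.5
```

Request:
jog_arm:
  commands:
    - [-0.02,-0.03,0.03,0,0,0,0.6]
    - [-0.04,-0.06,0.05,0,0,0,0.6]
    - [-0.06,-0.09,0.05,0,0,0,0.6]
    - [-0.09,-0.13,0.05,0,0,0,0.6]
    - [-0.11,-0.17,0.05,0,0,0,0.6]
    - [-0.12,-0.21,0.05,0,0,0,0.6]
    - [-0.12,-0.24,0.05,0,0,0,0.6]
    - [-0.12,-0.26,0.05,0,0,0,0.6]
    - [-0.12,-0.26,0.05,0,0,0,0.6]
    - [-0.12,-0.26,0.05,0,0,0,0.6]

```text
clock: 32.45
eef_pos: [403.3, -25.6, 295.8]
eef_rot: [-3.142, -0.0, 0.049]
wrist_force: [0.9, 0.2, 0.2]
finger_gap: 56.4
```

```bash
python3 snap.py m "(0,80,420,420)" "(0,40,560,420)"; python3 -c "
from pred import *
overlay('sidem',(523.3,233.9,94,2.8),(185,220,285,340),4.9,'ovm')
c=load('topm')['pixels'];cv2.imwrite('pics/tm.png',cv2.resize(cv2.convertScaleAbs(c,alpha=1.3),None,fx=1.4,fy=1.4))"
```

```text
side scale 0.9404761904761905
top scale 0.7053571428571429
32.55 [-0.1538 -0.0952  1.7476  0.0001  1.489   1.3668] [403.2767 -25.4472 295.6055] [-179.996    -0.0108    2.8761] [-0.6437 -0.3514 -0.2663] 56.329248002899774
```

View pics/tm.png

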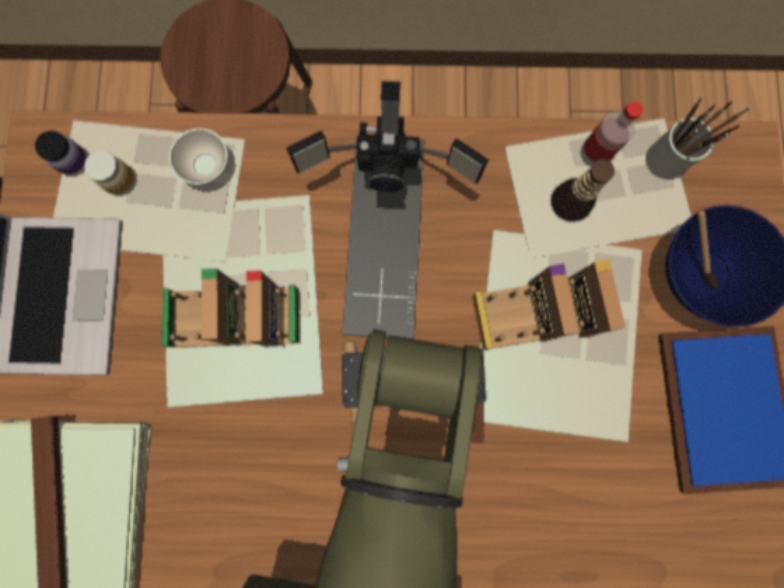

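View pics/m.png

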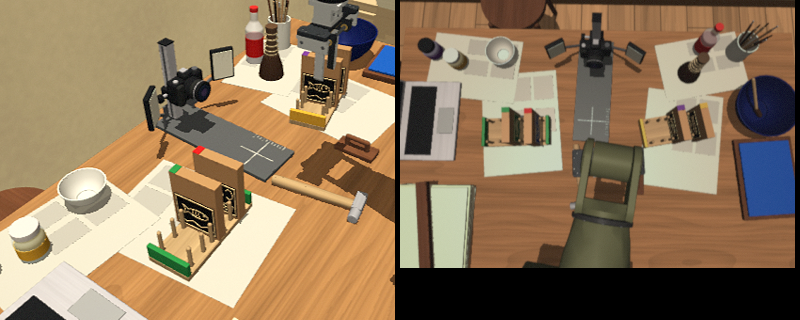

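View pics/ovm.png

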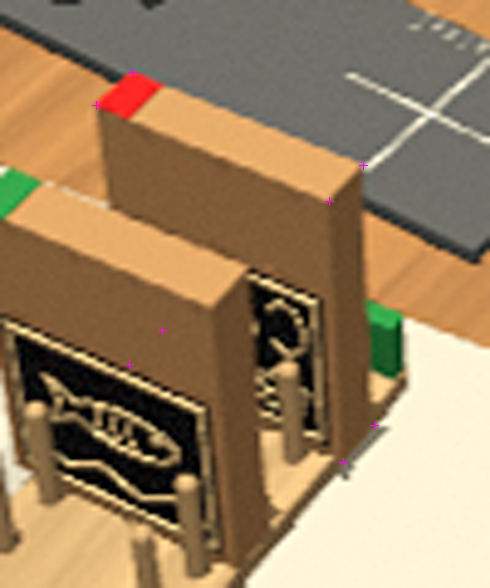

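The top view shows the red end at (254,276) beside the green block, with violet at (557,271) and ochre at (603,267) unmoved. In the side overlay the block's corners match the fully-down pose, and the robot is clear. Handing in.

```bash
python3 -c "
from cell import manip
print(manip.sign_off())"
```

```text
the job is handed in; nothing more can be done
None
```

The red-marked block was photographed on all three sides and now stands in the free slot of the green-ended rack nearer the camera stand (slot c). Its red edge faces away from the robot. I handed the job in at 32.6 s of the 64 s allowed.

- **Photographs:** I held the block over the cross with black, then red, then blue facing the lens, each still for more than 1.2 s. The commanded pose was centre 145 mm up and square to the lens. The corners seen in the side view agreed with that to about 1–2 px, roughly 2–4 mm.
- **Regrasp:** No single grasp could show all three sides, because the last joint's range is too small. After the red edge I stood the block back in its ochre slot and turned the gripper half round. I then gripped it again by the plain margin for the blue face and the placing.
- **Placing:** I lowered it until it rested on the rack base, with the wrist reading about +6 N upward, and only then let go. The last side view shows it upright and fully down.
- **Everything else:** The wrist force never read above about 8 N in the readings taken between moves. In the final pictures the other blocks, camera stand, mallet and pad look undisturbed, judged by eye.
- **Disagreement:** The top and side views put the slot centre up to about 5 mm apart in y, so I aimed between them. The block went in with no side force.

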